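# Load a capacitor into the indexing carousel and turn it on one click

### The job

Put the loose dark blue capacitor upright into the empty blue nest that stands at the yellow load mark of the carousel and press it gently but fully home past the spring clip. Then turn the carousel by its black centre knob exactly one click clockwise (seen from above), let it settle in the click, and leave it with all its capacitors still seated. The nest is clamped anywhere along its radial slot, so feel for it rather than force the capacitor down, and leave the other things on the bench where they are.

Things in the scene. Friction and masses are not known exactly. Their poses are not given: they have to be found in the camera images.
- capacitor: Loose dark blue capacitor, an upright cylinder 25 mm in diameter, 40 mm tall, about 22 to 40 g. Origin at the centre of its underside, z up its axis. Starts upright on the bench, left of the grey power supply. In the nest its lower 20 mm are enclosed, its upper 20 mm stand free to be gripped. Two like capacitors already stand in other nests.
- carousel_base: Grey fixed base of the carousel, round, 200 mm across, 24 mm high, origin at the centre of its underside (on the turning axis). A foot with the yellow load mark sticks out along its own -x. Its yaw varies.
- load_mark (a point): Yellow arrow mark on the base's foot, 134 mm from the turning axis along the base's -x, 13.5 mm above the bench: marks the load station.
- load_pocket (a point): NOMINAL floor centre of the load nest, 44 mm over the bench, 78 mm from the turning axis; turns with the carousel (aluminium disc 236 mm across, six blue nests 60 deg apart); at the load mark at the start. Its x points to the axis. The nest itself is clamped anywhere from 16 mm farther in to 16 mm farther out along this x: NOT MEASURED. Across it the nest is true; light side loads do not shift it.
- knob_grip (a point): Grip point of the black centre knob, on the turning axis, 104 mm above the bench. The knob is a bar 46 mm long, 14 mm thick, from 87 to 113 mm above the bench, on a round column; its length lies along this point's x (at the start in line with the load nest), so fingers close along y. It turns with the carousel. Fingers that hold the capacitor along this y keep clear of the knob.
- carousel (a joint): Angle of the carousel in rad, 0 at the start, growing clockwise seen from above. It clicks every 1.047 rad (60 degrees): a detent torque of up to about 0.35 N m pulls it to the nearest click position, so past half way it is drawn on to the next by itself when let go.
- small_capacitor: Small black capacitor, 18 mm in diameter, 25 mm tall, standing on the bench; a bystander. Origin at the centre of its underside.
- heatsink: Black finned heatsink 40 x 40 x 23 mm; a bystander. Origin at the centre of its underside.
- glue_stick: Standing glue stick with blue cap, 26 mm in diameter, 80 mm tall; a bystander. Origin at the centre of its underside.
- slot_mid_rim (a point): Same nominal point at rim height, 64 mm over the bench. Nest 42 mm (radial) x 38 mm, pocket 27 (radial) x 28 mm, 20 mm deep, sharp rim; springs down up to 5 mm when pressed (about 4 N/mm). Off the pocket the capacitor stops on the rim. In it, it goes 6 to 12 mm down freely to the slope of a steel clip on the outer wall, then needs 3 to 12 N down to the floor; the clip holds it to the inner wall.
- loaded1: Capacitor of the same kind that already stands loose in the nest 60 degrees clockwise (seen from above) of the load nest; it rides along. Origin at the centre of its underside.
- loaded2: Capacitor of the same kind that already stands loose in the nest 120 degrees clockwise (seen from above) of the load nest; it rides along. Origin at the centre of its underside.

How it is judged (in metres and radians):
On the way, in this order (a step that is already met when the one before it is completed fails the run):
1. the capacitor is pressed home in the nest at the load mark (z of capacitor in the frame of load_pocket between -0.007 and 0.0025 m and horizontal distance between capacitor and load_pocket below 0.02 m and angle between capacitor's own z axis and vertical below 0.12 rad and value of joint carousel between -0.3 and 0.3 rad), for 0.2 s.
2. the carousel is turned to the next click with the capacitor in it (value of joint carousel between 0.93 and 1.17 rad and z of capacitor in the frame of load_pocket between -0.007 and 0.0025 m and horizontal distance between capacitor and load_pocket below 0.02 m), for 0.2 s.
At the end, for the whole second after the job is handed in: Capacitor at rest in the load nest: underside within 2.5 mm of the floor, within 20 mm of the nominal centre (the slot allows 16), within 0.12 rad of upright; carousel at rest one click on, 0.95 to 1.15 rad; the two earlier capacitors within 4 mm of their nests' floors (value of joint carousel between 0.95 and 1.15 rad and velocity of joint carousel between -0.1 and 0.1 rad/s and z of capacitor in the frame of load_pocket between -0.003 and 0.0025 m and horizontal distance between capacitor and load_pocket below 0.02 m and angle between capacitor's own z axis and vertical below 0.12 rad and linear speed of capacitor below 0.02 m/s and z of loaded1 in the frame of load_pocket between -0.004 and 0.004 m and z of loaded2 in the frame of load_pocket between -0.004 and 0.004 m); the robot touches nothing.
It fails at once if the capacitor is forced: more than 35 N between it and the carousel (contact force between capacitor and carousel above 35 N).
It fails at once if the carousel is turned well beyond one click (value of joint carousel above 1.5 rad).
It fails at once if the carousel is turned the wrong way by half a click (value of joint carousel below -0.5 rad).
It fails at once if the small capacitor, the heatsink or the glue stick is moved by more than 20 mm (distance of any of small_capacitor, heatsink, glue_stick from where it was at the start of the episode above 0.02 m).
It also fails if it takes over 72 s, if anything falls off the work surface, if the arm or the gripper's body presses on something with over 40 N, if the wrist force passes 120 N, or if a joint passes its speed limit or range.

### The arm

A 6-joint arm with a two-finger parallel gripper is mounted at the origin on a cart in front of the work surface, level with it; the furniture and walls round the work are solid. World frame = base frame: x ahead of the robot, y to its left, z up, the work surface at z = 0. Lengths are in mm, angles in rad, forces in N, time in s.
With the tool pointing down it reaches from about 400 to 925 mm from the base axis. Payload 12.5 kg.
Tool frame: the origin (TCP) lies where the fingers leave the gripper's body, on its centre line; the fingertips stand 78 mm ahead of it and the grasp point (between the pads) lies 59 mm ahead of it (env.nose_length is the distance from the TCP to the fingertips, in mm); z points along the fingers, y is the line along which they close (so a half turn about z gives the same grasp; the last joint's range is limited). The gripper opens to 95 mm and grips with 3 to 60 N. Pads are 20 mm wide; open, the fingers measure 119 mm over their backs; the gripper's body (75 mm by 180 mm) begins 59 mm behind the grasp point.
Start: joints at [-1.323, 0.491, 1.559, -0, 1.092, -0.106], TCP at [216.562, -586.292, 292.261] pointing down, gripper open.
Joint ranges: [-3.1, 3.1], [-0.84, 2.19], [0.05, 2.79], [-1.13, 4.28], [0.06, 2.93], [-2.69, 2.69]. Speed limits (rad/s): [2.22, 2.22, 2.79, 3.14, 3.14, 3.14].

### API

Orientations are given as [roll, pitch, yaw] about the fixed x, y, z axes, in that order (R = Rz(yaw) Ry(pitch) Rx(roll)).
In Python, from cell import env gives the robot as it stands. The module is installed in compiled form; this text tells all that it offers.
- The arm moves only by the tool send_rows, never from a script. Its argument "series" is text: rows parted by semicolons, each of 6 numbers parted by spaces: the shift along the tool's x, y, z as a fraction of full scale, then the turn, a rotation vector about the tool's x, y, z as a fraction of full scale. A call has 1 to 5 rows; each row shifts and turns the commanded pose from where the row before left it, along the tool's axes as they then stand; what a row does not reach is not made up. Full scale, the value 1, is 60 mm for a shift and 10 degrees for a turn. A row lasts 1/8 s, in which the tool goes at most 62.5 mm and 10.7 degrees, less where a joint would pass 70% of its speed; a pose out of reach is approached as far as the arm can. A call with a number of a shift or a turn outside -1 to 1 is refused whole. A call with a gripper value outside its range is refused whole. "fingers" is the opening, from 0 (shut) to 1 (fully open), set as the call begins (left out, the last holds). The fingers move at their own pace and stop on an object; the grip force is fixed at half the most. Time passes only in rows, so rows that do not move let the fingers close. It gives the time, the measured TCP pose, the force, the opening and the grip force at its end, in the units of the state.
- env.state(): the state, without advancing time (a new reading comes with each control period).
- env.read_camera(name): name is "side" or "top"; returns a dict with "color" (420x560x3 uint8, red, green, blue), "z_map" (420x560 float32, mm along the optical axis (not along the pixel's ray), 0 where there is no reading), "fovy" (degrees; the focal length in pixels is half the picture's height over the tangent of half this angle, whatever the lens; pixels are square), "cx", "cy" (the principal point, pixels), "distortion" ([k1, k2, p1, p2, k3] as OpenCV has them; the pictures are not rectified), "R" (3x3) and "t" (3): a world point X has camera coordinates R X + t. Camera axes: x right, y down, z forward; pixel columns grow to the right and rows downward; lengths in mm; the calibration is good to about 2 mm. A picture is of the moment at which its call begins.
- env.job_done(): hands the job in; it is judged then, once.
The state is a dict: "t": time; "joints": joint angles; "qvel": joint speeds; "tau": joint torques, N m; "eef_pos": TCP position; "tcp_rot": TCP orientation; "ft_force": force on the tool from outside, world axes, zero at the start; "moment": the same for the moment, N m; "opening": opening from 0.0 (shut) to 1.0 (fully open); "grip_force": force on a finger pad.
Only numpy, scipy, OpenCV 4.12 (cv2) and the standard library are available. Lean on these libraries where they do the work, as an engineer would, in place of code of your own. Each camera call takes 0.05 s, during which the arm holds its last target. There are 200 camera calls.

## Working session

There is one attempt and no reset: what is moved stays moved. The work goes in short steps, Python scripts to look and compute and a tool call to move; the robot and the scene stay as the last step left them, time stands still between calls to the robot, and variables do not carry over. Pictures are saved under pics/ and viewed, at most 10 in all, crops included, and the job is handed in when it is done.

Besides the shell and the picture viewer there is one more tool, called after "Emit:" as name(argument=value, ...) on one line, values as JSON. send_rows: Moves the arm, as the interface text tells. Shift numbers are shares of 60 mm and turn numbers shares of 10 degrees, none past 1 either way. Its arguments: {"type":"object","properties":{"series":{"type":"string"},"fingers":{"type":"number"}},"required":["series"]}

```bash
mkdir -p pics; cat > h.py <<'E'
import numpy as np, cv2, pickle
from cell import env
def grab(n,f):
    c=env.read_camera(n); pickle.dump(c,open(f'pics/{f}.pkl','wb')); cv2.imwrite(f'pics/{f}.png',c['color'][:,:,::-1]); return c
def load(f): return pickle.load(open(f'pics/{f}.pkl','rb'))
def K(c):
    f=c['color'].shape[0]/2/np.tan(np.radians(c['fovy'])/2)
    return np.array([[f,0,c['cx']],[0,f,c['cy']],[0,0,1.]])
def ray(c,u,v):
    p=cv2.undistortPoints(np.array([[[u,v]]],float),K(c),np.array(c['distortion'],float))[0,0]
    return np.array([p[0],p[1],1.])
def atz(c,u,v,z):
    R=np.array(c['R']);t=np.array(c['t']).ravel();o=-R.T@t;d=R.T@ray(c,u,v);return o+d*(z-o[2])/d[2]
def atd(c,u,v):
    R=np.array(c['R']);t=np.array(c['t']).ravel();return R.T@(ray(c,u,v)*c['z_map'][int(round(v)),int(round(u))]-t)
def cloud(c):
    h,w=c['z_map'].shape;uu,vv=np.meshgrid(np.arange(w),np.arange(h))
    p=cv2.undistortPoints(np.stack([uu,vv],-1).reshape(-1,1,2).astype(float),K(c),np.array(c['distortion'],float))[:,0]
    z=c['z_map'].reshape(-1,1);P=np.hstack([p,np.ones_like(z)])*z
    P=(P-np.array(c['t']).ravel())@np.array(c['R']);P[z[:,0]==0]=np.nan
    return P.reshape(h,w,3)
E
python3 - <<'E'
from h import *
a=grab('top','top0');b=grab('side','side0')
for c in(a,b):print(c['fovy'],c['distortion'],-np.array(c['R']).T@np.array(c['t']).ravel())
m=np.hstack([a['color'],b['color']])
print(env.state())
E
```

```text
53.8635326044496 [0.00030366 0.         0.         0.         0.        ] [ 341.72787541   30.4981164  1209.51822971]
54.94573359196239 [-0.01511773  0.          0.          0.          0.        ] [ 520.64325101 -839.75928669  413.99216331]
{'t': 0.1, 'joints': array([-1.32264285e+00,  4.91512051e-01,  1.55938971e+00, -1.59020003e-07,
        1.09169656e+00, -1.05584870e-01]), 'qvel': array([-0.00133312, -0.00315279, -0.00030732,  0.00010743,  0.00066113,
       -0.00193163]), 'tau': array([ 4.55789952e-03, -6.13621116e+01, -2.58606863e+01,  6.94639608e-02,
        4.70130437e-02, -6.20625224e-05]), 'eef_pos': array([ 216.50085278, -586.15834595,  291.71179522]), 'tcp_rot': array([-3.14059257e+00, -1.05845975e-04,  3.53738366e-01]), 'ft_force': array([1.07852492, 0.00493006, 0.40714288]), 'moment': array([-0.01843763,  0.0388419 ,  0.01237437]), 'grip_force': 0.0, 'opening': 0.9978536806248226}
```

View pics/top0.png

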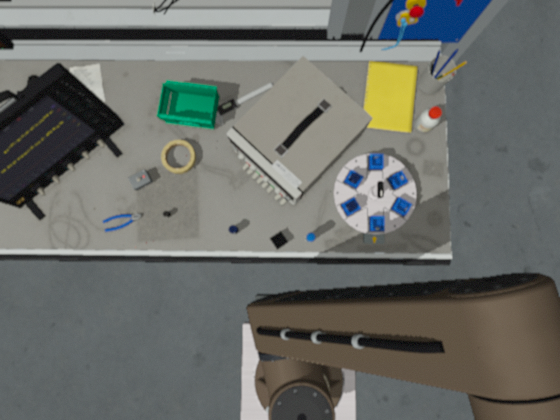

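View pics/side0.png

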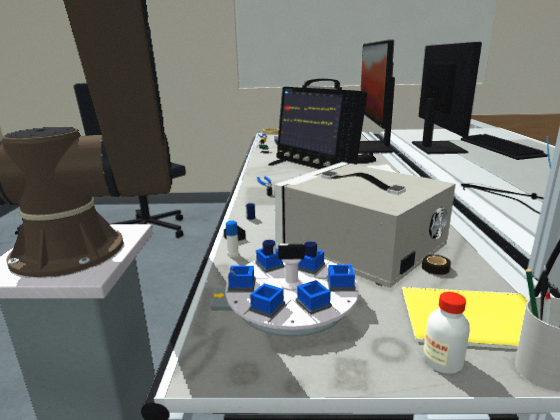

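Top view: dark blue capacitor at (234,229), knob at (380,189), yellow mark at (375,238), load nest at about (376,223), glue stick at (311,237), heatsink at (279,239). In the side view the load nest is at about (241,277), the capacitor at (251,211).

```bash
python3 - <<'E'
from h import *
a=load('top0');b=load('side0')
A=cv2.resize(a['color'][145:250,220:425],None,fx=3.9,fy=3.9,interpolation=cv2.INTER_CUBIC)
B=cv2.resize(b['color'][195:335,205:385],None,fx=4,fy=4,interpolation=cv2.INTER_CUBIC)
cv2.imwrite('pics/A.png',A[:,:,::-1]);cv2.imwrite('pics/B.png',B[:,:,::-1])
for n,c in(('top',a),('side',b)):
    P=cloud(c);C=c['color'].astype(int);r,g,bl=C[...,0],C[...,1],C[...,2]
    box=(P[...,0]>350)&(P[...,0]<800)&(P[...,1]>-350)&(P[...,1]<400)
    # cap top
    m=box&(abs(P[...,2]-40)<4)&(bl>r+15)&(r<70); k,lab,st,ce=cv2.connectedComponentsWithStats(m.astype(np.uint8))
    for i in range(1,k):
        if st[i,4]>5: print(n,'z40',ce[i].round(1),st[i],P[lab==i].mean(0).round(1))
    m=box&(P[...,2]>107)&(P[...,2]<118)&(C.sum(-1)<120)
    k,lab,st,ce=cv2.connectedComponentsWithStats(m.astype(np.uint8))
    for i in range(1,k):
        if st[i,4]>8: print(n,'knob',ce[i].round(1),st[i],P[lab==i].mean(0).round(1))
    m=box&(r>180)&(g>130)&(bl<90)&(P[...,2]<25)&(P[...,0]<520)
    print(n,'mark',m.sum(),P[m].mean(0), np.argwhere(m).mean(0))
    m=box&(bl>r+60)&(P[...,2]>58)&(P[...,2]<70)
    k,lab,st,ce=cv2.connectedComponentsWithStats(m.astype(np.uint8))
    for i in range(1,k):
        if st[i,4]>8: print(n,'nest rim',ce[i].round(1),st[i],P[lab==i].mean(0).round(1),P[lab==i].min(0).round(1),P[lab==i].max(0).round(1))
E
```

```text
top z40 [214.2 111.5] [214 109   2   6   6] [760.2 250.3  40.7]
top z40 [199.3 123.1] [197 123   6   2   7] [724.7 292.9  40.5]
top z40 [374.9 161.6] [372 158   9   8  29] [ 612.9 -217.4   42.3]
top z40 [378.8 163.8] [378 163   3   3   6] [ 606.5 -228.7   41.6]
top z40 [398.3 180.3] [395 175   9  10  39] [ 559.  -283.2   42. ]
top z40 [401.4 206.4] [397 202  10  10  36] [ 483.7 -289.9   42.5]
top z40 [376.7 223.1] [373 219   9  10  41] [ 435.7 -219.4   42.2]
top z40 [233.  228.9] [230 226   7   7  38] [415.8 186.6  39.4]
top knob [379.9 185.9] [379 183   3   8  20] [ 530.2 -214.8  112.2]
top mark 0 [nan nan nan] [nan nan]
top nest rim [167.2 116.7] [165 115   5   4   9] [734.5 379.8  67.7] [731.1 374.   65.3] [738.9 385.9  69.8]
top nest rim [203.1 121.9] [200 121   7   3  10] [719.4 275.9  68.3] [716.5 267.6  64.7] [722.1 284.7  70. ]
top nest rim [376.5 161. ] [370 154  14  15 121] [ 609.5 -217.4   63.6] [ 588.8 -236.7   58.1] [ 631.  -198.    69.5]
top nest rim [352.7 179.2] [345 170  18  18 100] [ 557.1 -149.9   63.2] [ 534.8 -176.    58.2] [ 584.  -128.5   69.2]
top nest rim [39
[... 1406 characters left out ...]
.5   58. ] [ 498.6 -127.6   68.6]
side nest rim [313.6 256.9] [302 250  22  14 129] [ 567.4 -163.2   62.7] [ 545.4 -181.2   58. ] [ 586.4 -137.3   66.1]
side nest rim [340.8 271.5] [328 265  27  14 268] [ 610.9 -219.    62.6] [ 590.1 -236.4   58. ] [ 631.8 -196.3   65.8]
side nest rim [241.  272.3] [228 266  26  14 233] [ 436.7 -218.7   62.6] [ 414.7 -236.1   58.1] [ 456.6 -196.5   65.9]
side nest rim [313.  290.3] [297 280  34  22 350] [ 559.  -278.6   62.6] [ 533.5 -303.8   58. ] [ 585.7 -249.3   66. ]
side nest rim [266.3 293.5] [250 283  34  22 344] [ 484.4 -287.4   62.7] [ 458.7 -312.1   58.1] [ 510.8 -258.7   66. ]<stdin>:18: RuntimeWarning: Mean of empty slice.
  ret = um.true_divide(
```

View pics/A.png

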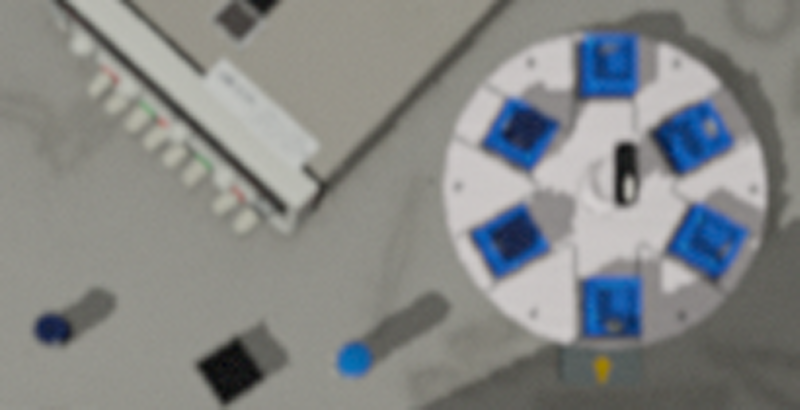

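View pics/B.png

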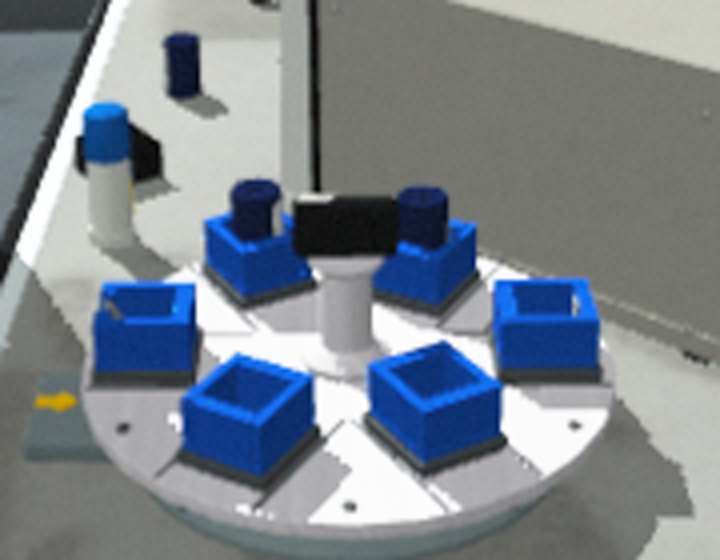

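The enlarged crops confirm it: the capacitor is at about (416,186), and the load nest rim spans x 415–457 with its centre near (436,-216). The clip is on the nest's outer wall, and the two loaded nests are on the +y side, so clockwise means from the load station toward +y. The axis is near (527,-217).

Next I turn the tool to yaw 0 and travel.

Emit:
send_rows(series="0 0 0 0 0 0.677; 0 0 0 0 0 0.677; 0 0 0 0 0 0.677; 0.42 -0.77 0 0 0 0; 0.42 -0.77 0 0 0 0", fingers=0.6)

```text
t: 0.72
eef_pos: [267.2, -492.8, 291.7]
tcp_rot: [-3.141, 0.0, -0.002]
ft_force: [1.3, -0.1, -0.2]
opening: 0.608
grip_force: 0.0
```

Emit:
send_rows(series="0.42 -0.77 0 0 0 0; 0.42 -0.77 0 0 0 0; 0.42 -0.77 0 0 0 0; 0.42 -0.77 0 0 0 0; 0.42 -0.77 0 0 0 0")

```text
t: 1.35
eef_pos: [393.7, -261.4, 292.2]
tcp_rot: [-3.142, 0.0, -0.001]
ft_force: [0.1, -0.9, -0.7]
opening: 0.602
grip_force: 0.0
```

Emit:
send_rows(series="0.42 -0.77 0 0 0 0; 0 -0.83 0 0 0 0; 0 -0.83 0 0 0 0; 0 -0.83 0 0 0 0; 0 -0.83 0 0 0 0")

```text
t: 1.98
eef_pos: [418.3, -16.1, 292.2]
tcp_rot: [3.142, 0.0, -0.001]
ft_force: [0.4, -0.2, -0.3]
opening: 0.602
grip_force: 0.0
```

```bash
python3 - <<'E'
from h import *
from scipy.optimize import least_squares
b=load('side0');P=cloud(b).reshape(-1,3);C=b['color'].reshape(-1,3).astype(int)
# load nest rim + far nest rim fine
for n,(x,y) in dict(load=(436,-216),far=(611,-217),l1=(480,-142)).items():
    m=(abs(P[:,0]-x)<30)&(abs(P[:,1]-y)<28)&(abs(P[:,2]-63)<2.5)&(C[:,2]>C[:,0]+60)
    q=P[m];print(n,len(q),cv2.minAreaRect(q[:,:2].astype(np.float32)),np.percentile(q,[2,98],axis=0).round(1))
for f in('top0','side0'):
    c=load(f);P=cloud(c);r=np.hypot(P[...,0]-527,P[...,1]+217)
    for lo,hi in((25,36),(36,44)):
        m=(r<135)&(P[...,2]>lo)&(P[...,2]<hi)
        q=P[m];h=cv2.convexHull(q[:,:2].astype(np.float32))[:,0]
        s=least_squares(lambda p:np.hypot(h[:,0]-p[0],h[:,1]-p[1])-118,[527,-217],loss='soft_l1');print(f,lo,m.sum(),s.x)
P=cloud(b)
m=(P[...,2]>98)&(P[...,2]<116)&(np.hypot(P[...,0]-527,P[...,1]+217)<40);q=P[m];print(np.percentile(q,[2,50,98],axis=0).round(1))
print(env.state()['eef_pos'],env.state()['tcp_rot'])
E
```

```text
load 184 ((435.5940856933594, -216.25836181640625), (39.42750930786133, 41.87776184082031), 89.7641830444336) [[ 415.5 -235.5   60.6]
 [ 456.4 -198.1   65.2]]
far 209 ((610.8914794921875, -216.07708740234375), (41.94917297363281, 39.44699478149414), 1.5753785371780396) [[ 590.3 -235.3   60.7]
 [ 631.5 -197.6   65.1]]
l1 110 ((481.3421630859375, -145.2333221435547), (38.08734893798828, 41.89649963378906), 24.05608367919922) [[ 459.3 -168.8   60.7]
 [ 498.5 -131.4   64.9]]
top0 25 2933 [ 522.99252089 -217.39630039]
top0 36 901 [ 522.53680355 -216.29770861]
side0 25 3759 [ 524.21848698 -216.19318472]
side0 36 1072 [ 525.09022273 -201.47820197]
[[ 502.6 -223.7   98.3]
 [ 524.7 -221.   108.1]
 [ 546.9 -211.8  114.1]]
[418.2527281  -16.05722037 292.18754651] [ 3.14152829e+00  1.24895201e-05 -8.17068557e-04]
```

Emit:
send_rows(series="-0.01 -0.842 0 0 0 0; -0.01 -0.842 0 0 0 0; -0.01 -0.842 0 0 0 0; -0.01 -0.842 0 0 0 0; 0 0 0.9 0 0 0")

```text
t: 2.6
eef_pos: [417.2, 187.5, 239.6]
tcp_rot: [-3.14, -0.007, 0.003]
ft_force: [1.4, -0.6, -1.3]
opening: 0.602
grip_force: 0.0
```

Emit:
send_rows(series="0 0 0.9 0 0 0; 0 0 0.8 0 0 0; 0 0 0.5 0 0 0; 0 0 0.08 0 0 0; 0 0 0 0 0 0")

```text
t: 3.22
eef_pos: [416.5, 184.5, 101.9]
tcp_rot: [3.142, -0.0, -0.001]
ft_force: [0.1, -0.6, 0.0]
opening: 0.6
grip_force: 0.0
```

```bash
python3 - <<'E'
from h import *
b=grab('side','side1');a=grab('top','top1')
B=cv2.resize(b['color'][150:240,200:320],None,fx=6,fy=6,interpolation=cv2.INTER_CUBIC)
cv2.imwrite('pics/B1.png',B[:,:,::-1])
P=cloud(b)
C=b['color'].astype(int);m=(C[...,2]>C[...,0]+15)&(C[...,0]<70)&(np.hypot(P[...,0]-416,P[...,1]-186)<25)&(P[...,2]<30)
print(m.sum(),np.percentile(P[m],[2,50,98],axis=0).round(1))
print(env.state()['eef_pos'],env.state()['opening'])
E
```

```text
32 [[408.1 176.7   2.3]
 [419.4 180.9   8.2]
 [427.8 188.6  26.3]]
[416.72288038 184.5576611  102.52364925] 0.6006315056831268
```

View pics/B1.png

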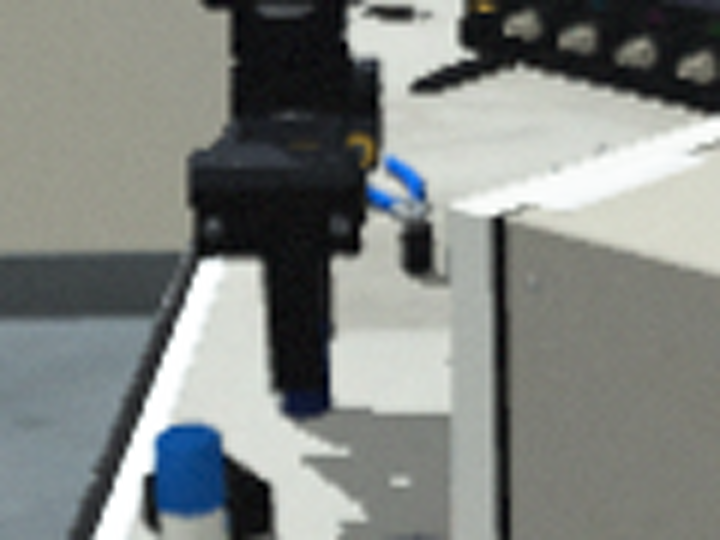

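The gripper straddles the capacitor, whose lower part shows below the fingers at about (306,400) in the crop and is centred within about 1 mm. I close on it.

Emit:
send_rows(series="0 0 0 0 0 0; 0 0 0 0 0 0; 0 0 0 0 0 0; 0 0 0 0 0 0; 0 0 0 0 0 0", fingers=0.15)

```text
t: 3.95
eef_pos: [416.3, 184.4, 101.4]
tcp_rot: [3.142, -0.0, -0.001]
ft_force: [0.6, -0.4, 1.8]
opening: 0.248
grip_force: 29.9
```

Emit:
send_rows(series="0 0 0 0 0 0; 0 0 -0.05 0 0 0; 0 0 -0.2 0 0 0; 0 0 -0.5 0 0 0; 0 0 -0.6 0 0 0")

```text
t: 4.58
eef_pos: [416.0, 184.4, 183.6]
tcp_rot: [3.141, 0.001, -0.001]
ft_force: [0.9, -0.2, 0.2]
opening: 0.247
grip_force: 29.9
```

```bash
python3 - <<'E'
from h import *
b=grab('side','side2')
P=cloud(b);s=env.state();p=s['eef_pos']
C=b['color'].astype(int);m=(C[...,2]>C[...,0]+15)&(C[...,0]<70)&(np.hypot(P[...,0]-416,P[...,1]-186)<30)&(P[...,2]<p[2]-76)&(P[...,2]>10)
print(m.sum(),np.percentile(P[m],[2,50,98],axis=0).round(1));
v,u=np.where(m)
for w in range(v.min(),v.max()+1): 
    k=u[v==w]; q=P[w][m[w]]; print(w,k.min(),k.max(),q[:,0].min().round(1),q[:,0].max().round(1),q[:,2].mean().round(1))
print({k:np.round(s[k],3) for k in('eef_pos','tcp_rot','opening','grip_force','ft_force')})
E
```

```text
53 [[407.9 170.4  85.8]
 [418.3 174.2  95.5]
 [426.1 180.3 104.1]]
184 245 252 407.9 426.0 103.2
185 245 252 408.1 426.5 100.7
186 246 252 410.9 426.1 98.3
187 246 252 410.6 425.8 95.1
188 246 252 410.3 425.9 92.4
189 246 252 410.2 425.9 89.7
190 245 252 407.0 425.8 86.2
191 249 249 418.1 418.1 84.8
{'eef_pos': array([417.092, 184.76 , 187.52 ]), 'tcp_rot': array([-3.14 , -0.005, -0.   ]), 'opening': np.float64(0.247), 'grip_force': np.float64(29.929), 'ft_force': array([0.825, 1.911, 3.207])}
```

The capacitor is held: opening 0.247 is about 24 mm, and its underside is about 102 mm below the TCP. I carry it high over the bystanders.

Emit:
send_rows(series="0 0.2 -0.5 0 0 0; 0.04 0.8 0 0 0 0; 0.04 0.8 0 0 0 0; 0.04 0.8 0 0 0 0; 0.04 0.8 0 0 0 0")

```text
t: 5.25
eef_pos: [425.6, -21.1, 213.1]
tcp_rot: [3.141, -0.001, -0.001]
ft_force: [0.4, 0.3, 0.5]
opening: 0.249
grip_force: 29.9
```

Emit:
send_rows(series="0.04 0.8 0 0 0 0; 0.04 0.8 0 0 0 0; 0.04 0.8 0 0 0 0; 0.04 0.6 0 0 0 0; 0.04 0.3 0 0 0 0")

```text
t: 5.88
eef_pos: [437.5, -219.1, 212.9]
tcp_rot: [3.141, -0.0, -0.002]
ft_force: [0.8, 0.0, 0.1]
opening: 0.249
grip_force: 29.9
```

Emit:
send_rows(series="0 0 0 0 0 0; 0 0 0 0 0 0")

```text
t: 6.12
eef_pos: [437.4, -216.4, 212.5]
tcp_rot: [-3.141, 0.0, 0.0]
ft_force: [0.1, 0.1, 0.1]
opening: 0.251
grip_force: 29.9
```

Emit:
send_rows(series="0 0 0.3 0 0 0; 0 0 0.25 0 0 0; 0 0 0.09 0 0 0; 0 0 0 0 0 0; 0 0 0 0 0 0")

```text
t: 6.75
eef_pos: [437.8, -217.4, 174.5]
tcp_rot: [3.141, -0.001, -0.0]
ft_force: [-0.2, -1.1, 0.3]
opening: 0.251
grip_force: 29.9
```

```bash
python3 - <<'E'
from h import *
b=grab('side','side3');p=env.state()['eef_pos'];print(p)
B=cv2.resize(b['color'][215:305,195:315],None,fx=6,fy=6,interpolation=cv2.INTER_CUBIC)
cv2.imwrite('pics/B3.png',B[:,:,::-1])
P=cloud(b);C=b['color'].astype(int)
m=(C[...,2]>C[...,0]+15)&(C[...,0]<70)&(np.hypot(P[...,0]-436,P[...,1]+216)<20)&(P[...,2]<p[2]-76)&(P[...,2]>68)
v,u=np.where(m)
for w in range(v.min(),v.max()+1):
    k=u[v==w]
    if len(k): q=P[w][m[w]]; print(w,k.min(),k.max(),q[:,0].min().round(1),q[:,0].max().round(1),q[:,1].max().round(1),q[:,2].mean().round(1))
m=(abs(P[...,0]-436)<30)&(abs(P[...,1]+216)<28)&(abs(P[...,2]-63)<2.5)&(C[...,2]>C[...,0]+60)
print(np.percentile(P[m],[1,99],axis=0).round(1))
E
```

```text
[ 437.77782161 -217.49136931  174.53125634]
257 247 247 449.1 449.1 -222.4 94.2
258 247 247 449.0 449.0 -221.9 92.0
259 236 248 430.7 450.1 -217.7 92.8
260 236 248 430.6 450.2 -218.9 91.0
261 236 248 430.4 449.8 -216.5 89.0
262 236 248 430.3 450.2 -220.7 86.9
263 236 248 430.0 450.0 -220.2 85.3
264 236 248 430.0 450.0 -221.0 83.1
265 236 248 429.7 449.5 -217.3 81.0
266 236 248 429.8 449.8 -220.4 79.3
267 235 247 427.4 448.2 -222.6 77.5
268 236 246 429.5 446.7 -225.6 76.1
269 238 244 433.3 443.5 -226.9 74.3
[[ 415.5 -236.    60.6]
 [ 456.3 -198.7   65.3]]
```

View pics/B3.png

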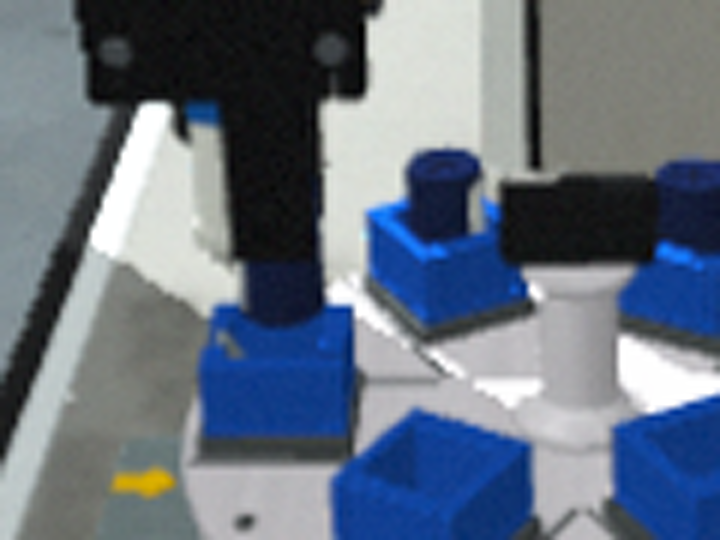

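In the crop the capacitor's centre is at u≈284 and the nest's is at about 280, so it sits about 1.5 mm too far in. I correct that and go down to feel for the pocket.

Emit:
send_rows(series="-0.028 -0.013 0 0 0 0; 0 0 0.1 0 0 0; 0 0 0 0 0 0; 0 0 0.03 0 0 0; 0 0 0 0 0 0")

```text
t: 7.42
eef_pos: [435.9, -216.8, 166.1]
tcp_rot: [-3.142, 0.0, -0.001]
ft_force: [-0.4, 0.5, -1.1]
opening: 0.251
grip_force: 29.9
```

Emit:
send_rows(series="0 0 0.03 0 0 0; 0 0 0 0 0 0; 0 0 0 0 0 0; 0 0 0 0 0 0")

```text
t: 7.92
eef_pos: [435.9, -216.8, 164.4]
tcp_rot: [3.142, -0.0, -0.001]
ft_force: [0.4, 0.5, -0.3]
opening: 0.248
grip_force: 29.9
```

Emit:
send_rows(series="0 0 0.03 0 0 0; 0 0 0 0 0 0; 0 0 0 0 0 0; 0 0 0 0 0 0")

```text
t: 8.43
eef_pos: [435.9, -216.8, 162.6]
tcp_rot: [3.141, -0.0, -0.001]
ft_force: [-0.4, 0.0, -0.3]
opening: 0.25
grip_force: 29.9
```

No contact yet, so I continue gently.

Emit:
send_rows(series="0 0 0.03 0 0 0; 0 0 0 0 0 0; 0 0 0 0 0 0")

```text
t: 8.8
eef_pos: [435.9, -216.8, 160.8]
tcp_rot: [3.142, 0.0, -0.001]
ft_force: [0.2, -0.1, -0.7]
opening: 0.252
grip_force: 29.9
```

Emit:
send_rows(series="0 0 0.03 0 0 0; 0 0 0 0 0 0; 0 0 0 0 0 0")

```text
t: 9.18
eef_pos: [435.9, -216.8, 159.0]
tcp_rot: [3.142, 0.0, -0.001]
ft_force: [-0.0, 0.6, -0.0]
opening: 0.25
grip_force: 29.9
```

Emit:
send_rows(series="0 0 0.03 0 0 0; 0 0 0 0 0 0; 0 0 0 0 0 0")

```text
t: 9.55
eef_pos: [435.9, -216.8, 157.2]
tcp_rot: [3.142, 0.0, -0.001]
ft_force: [0.3, -0.2, -0.7]
opening: 0.249
grip_force: 29.9
```

Well into the pocket (about 9 mm) with no force. Next comes the clip.

Emit:
send_rows(series="0 0 0.025 0 0 0; 0 0 0 0 0 0; 0 0 0 0 0 0")

```text
t: 9.93
eef_pos: [436.1, -216.9, 155.8]
tcp_rot: [3.141, -0.0, -0.001]
ft_force: [1.6, -0.5, 1.8]
opening: 0.251
grip_force: 29.9
```

Emit:
send_rows(series="0 0 0.025 0 0 0; 0 0 0 0 0 0; 0 0 0 0 0 0")

```text
t: 10.3
eef_pos: [436.1, -216.9, 154.4]
tcp_rot: [3.141, -0.001, -0.001]
ft_force: [1.4, 0.3, 4.4]
opening: 0.25
grip_force: 30.0
```

Emit:
send_rows(series="0 0 0.025 0 0 0; 0 0 0 0 0 0; 0 0 0 0 0 0")

```text
t: 10.68
eef_pos: [436.1, -216.9, 152.8]
tcp_rot: [3.141, -0.0, -0.001]
ft_force: [0.9, -0.2, 4.9]
opening: 0.251
grip_force: 30.0
```

Emit:
send_rows(series="0 0 0.025 0 0 0; 0 0 0 0 0 0; 0 0 0 0 0 0")

```text
t: 11.05
eef_pos: [435.9, -216.8, 151.1]
tcp_rot: [3.142, 0.0, -0.001]
ft_force: [1.6, -0.5, 0.4]
opening: 0.253
grip_force: 29.9
```

Emit:
send_rows(series="0 0 0.025 0 0 0; 0 0 0 0 0 0; 0 0 0 0 0 0")

```text
t: 11.42
eef_pos: [436.0, -216.8, 149.7]
tcp_rot: [3.141, -0.0, -0.001]
ft_force: [2.2, -0.4, 1.9]
opening: 0.251
grip_force: 29.9
```

Emit:
send_rows(series="0 0 0.02 0 0 0; 0 0 0 0 0 0; 0 0 0 0 0 0")

```text
t: 11.8
eef_pos: [435.9, -216.8, 148.5]
tcp_rot: [3.142, -0.0, -0.001]
ft_force: [1.8, -0.6, 2.8]
opening: 0.251
grip_force: 29.9
```

Emit:
send_rows(series="0 0 0.02 0 0 0; 0 0 0 0 0 0; 0 0 0 0 0 0")

```text
t: 12.18
eef_pos: [436.0, -216.8, 147.3]
tcp_rot: [3.141, -0.0, -0.001]
ft_force: [1.5, 0.1, 2.4]
opening: 0.254
grip_force: 29.9
```

Emit:
send_rows(series="0 0 0.02 0 0 0; 0 0 0 0 0 0; 0 0 0 0 0 0")

```text
t: 12.55
eef_pos: [435.9, -216.8, 146.1]
tcp_rot: [3.142, 0.0, -0.001]
ft_force: [1.8, -0.7, 2.2]
opening: 0.25
grip_force: 29.9
```

Emit:
send_rows(series="0 0 0.017 0 0 0; 0 0 0 0 0 0; 0 0 0 0 0 0")

```text
t: 12.92
eef_pos: [435.9, -216.8, 145.1]
tcp_rot: [3.141, -0.0, -0.001]
ft_force: [1.4, 0.2, 2.4]
opening: 0.249
grip_force: 29.9
```

Emit:
send_rows(series="0 0 0.017 0 0 0; 0 0 0 0 0 0; 0 0 0 0 0 0")

```text
t: 13.3
eef_pos: [436.0, -216.8, 144.2]
tcp_rot: [3.141, -0.0, -0.001]
ft_force: [2.3, 0.3, 5.1]
opening: 0.251
grip_force: 30.0
```

Emit:
send_rows(series="0 0 0.017 0 0 0; 0 0 0 0 0 0; 0 0 0 0 0 0")

```text
t: 13.68
eef_pos: [436.0, -216.9, 143.4]
tcp_rot: [3.141, -0.0, -0.001]
ft_force: [1.5, 0.6, 7.8]
opening: 0.252
grip_force: 30.0
```

Emit:
send_rows(series="0 0 0.012 0 0 0; 0 0 0 0 0 0; 0 0 0 0 0 0")

```text
t: 14.05
eef_pos: [436.1, -216.9, 142.8]
tcp_rot: [3.141, -0.001, -0.001]
ft_force: [1.0, 0.8, 9.7]
opening: 0.249
grip_force: 30.0
```

```bash
python3 - <<'E'
from h import *
b=grab('side','side4');s=env.state();print(s['eef_pos'],s['ft_force'])
B=cv2.resize(b['color'][215:305,195:315],None,fx=6,fy=6,interpolation=cv2.INTER_CUBIC)
cv2.imwrite('pics/B4.png',B[:,:,::-1])
E
```

```text
[ 436.05436389 -216.91001858  142.83064082] [ 1.16411917  0.66030199 11.42511378]
```

View pics/B4.png

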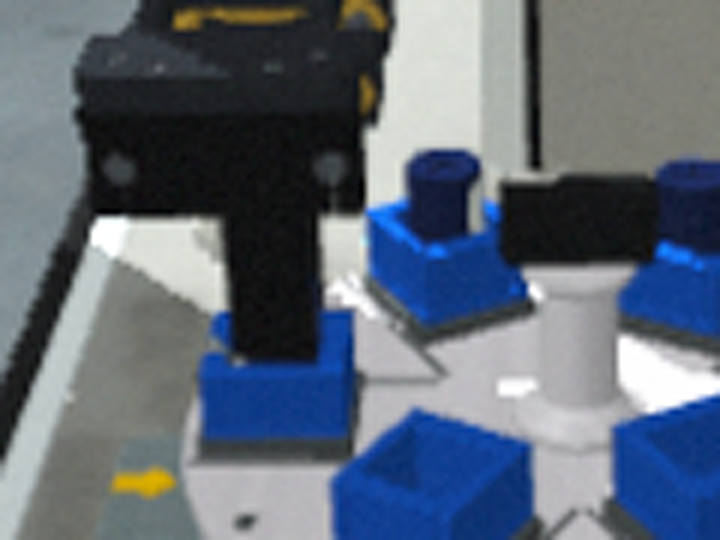

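The force rises at the nest-spring rate of about 4 N/mm and the TCP height matches the floor, so the capacitor is home. The crop shows the fingertips just above the rim. I release and rise.

Emit:
send_rows(series="0 0 0 0 0 0; 0 0 0 0 0 0; 0 0 0 0 0 0; 0 0 0 0 0 0", fingers=0.5)

```text
t: 14.6
eef_pos: [435.8, -216.7, 142.2]
tcp_rot: [-3.141, 0.0, -0.001]
ft_force: [0.1, -0.2, -0.1]
opening: 0.496
grip_force: 0.0
```

Emit:
send_rows(series="0 0 -0.2 0 0 0; 0 0 -0.5 0 0 0; 0 0 -0.6 0 0 0; 0 0 0 0 0 0; 0 0 0 0 0 0")

```text
t: 15.22
eef_pos: [435.7, -216.6, 220.4]
tcp_rot: [3.141, -0.0, -0.001]
ft_force: [1.3, -0.4, 0.1]
opening: 0.497
grip_force: 0.0
```

```bash
python3 - <<'E'
from h import *
b=grab('side','side5');s=env.state();print(s['eef_pos'],s['ft_force'])
P=cloud(b);C=b['color'].astype(int)
for n,(x,y) in dict(load=(436,-216.5),l1=(481,-144),l2=(567,-150)).items():
    m=(C[...,2]>C[...,0]+15)&(C[...,0]<70)&(np.hypot(P[...,0]-x,P[...,1]-y)<20)&(P[...,2]>72)&(P[...,2]<100)
    print(n,m.sum(),np.percentile(P[m],[2,50,98],axis=0).round(1),np.sort(P[m][:,2])[-12:].round(1))
B=cv2.resize(b['color'][215:305,195:315],None,fx=6,fy=6,interpolation=cv2.INTER_CUBIC)
cv2.imwrite('pics/B5.png',B[:,:,::-1])
E
```

```text
[ 435.6303786  -216.58966622  219.90421693] [0.55132288 0.11557036 0.81054697]
load 152 [[ 427.2 -230.3   72.4]
 [ 437.9 -224.3   83.1]
 [ 448.2 -206.8   85.4]] [84.9 84.9 84.9 84.9 85.  85.1 85.2 85.3 85.4 85.5 85.5 85.6]
l1 114 [[ 472.1 -156.    72.4]
 [ 481.8 -151.3   83. ]
 [ 492.6 -133.1   84.9]] [84.5 84.5 84.5 84.6 84.6 84.6 84.7 84.8 84.8 84.9 84.9 85.1]
l2 123 [[ 550.4 -164.4   73. ]
 [ 561.  -159.5   83. ]
 [ 572.1 -142.9   85. ]] [84.5 84.5 84.7 84.7 84.7 84.7 84.9 84.9 84.9 85.  85.2 85.4]
```

View pics/B5.png

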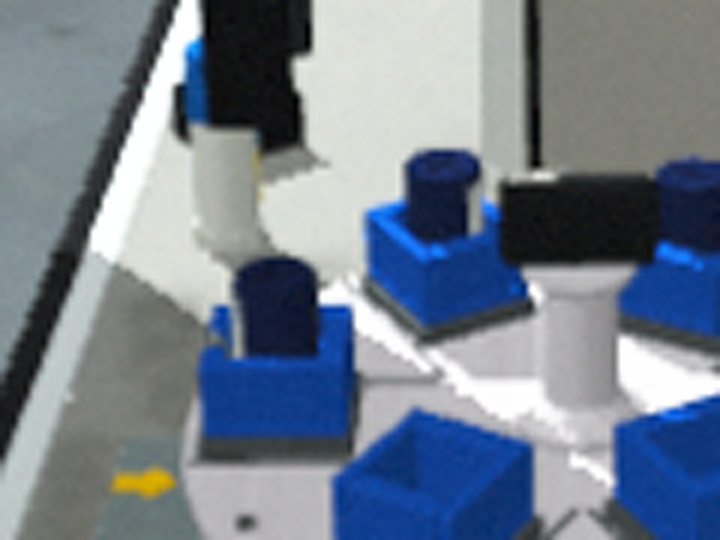

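The capacitor stands upright in its nest, top at z≈85 like the two earlier ones. Now to the knob at (524.7,-216.7).

Emit:
send_rows(series="0.74 0 0 0 0 0; 0.74 0 0 0 0 0; 0 0 0.5 0 0 0; 0 0 0.44 0 0 0; 0 0 0 0 0 0")

```text
t: 15.9
eef_pos: [523.9, -216.4, 161.5]
tcp_rot: [-3.139, 0.005, -0.001]
ft_force: [0.1, 0.6, 1.0]
opening: 0.498
grip_force: 0.0
```

Emit:
send_rows(series="0 0 0 0 0 0; 0 0 0 0 0 0; 0 0 0 0 0 0; 0 0 0 0 0 0; 0 0 0 0 0 0", fingers=0.05)

```text
t: 16.52
eef_pos: [525.0, -215.4, 164.9]
tcp_rot: [-3.14, -0.001, -0.001]
ft_force: [1.8, 14.5, 9.2]
opening: 0.148
grip_force: 36.8
```

Gripped, slightly off-centre in y. I ease that off, then turn clockwise (+ about the tool's z).

Emit:
send_rows(series="0 -0.02 0 0 0 0; 0 0 0 0 0 0; 0 0 0 0 0 0.2; 0 0 0 0 0 0.4; 0 0 0 0 0 0.4")

```text
t: 17.15
eef_pos: [525.0, -215.4, 164.9]
tcp_rot: [3.141, -0.001, -0.177]
ft_force: [-0.2, 3.1, 7.7]
opening: 0.144
grip_force: 34.7
```

Emit:
send_rows(series="0 0 0 0 0 0.5; 0 0 0 0 0 0.5; 0 0 0 0 0 0.5; 0 0 0 0 0 0.5; 0 0 0 0 0 0")

```text
t: 17.77
eef_pos: [524.8, -215.8, 164.9]
tcp_rot: [3.141, -0.001, -0.526]
ft_force: [-2.1, 0.6, 7.1]
opening: 0.141
grip_force: 35.1
```

Emit:
send_rows(series="0 0 0 0 0 0.5; 0 0 0 0 0 0.5; 0 0 0 0 0 0.5; 0 0 0 0 0 0.5; 0 0 0 0 0 0")

```text
t: 18.4
eef_pos: [524.6, -216.1, 164.9]
tcp_rot: [3.142, -0.001, -0.875]
ft_force: [-3.7, -1.2, 6.8]
opening: 0.143
grip_force: 34.6
```

Emit:
send_rows(series="0 0 0 0 0 0.4; 0 0 0 0 0 0.35; 0 0 0 0 0 0.25; 0 0 0 0 0 0; 0 0 0 0 0 0")

```text
t: 19.02
eef_pos: [524.5, -216.1, 164.9]
tcp_rot: [3.141, -0.001, -1.048]
ft_force: [-4.4, -2.4, 8.6]
opening: 0.143
grip_force: 35.2
```

```bash
python3 - <<'E'
from h import *
b=grab('side','side6');s=env.state();print(s['joints'],s['moment'],s['tcp_rot'])
P=cloud(b);C=b['color'].astype(int)
m=(np.hypot(P[...,0]-525,P[...,1]+216)<115)&(C[...,2]>C[...,0]+60)&(abs(P[...,2]-64)<3)
k,lab,st,ce=cv2.connectedComponentsWithStats(m.astype(np.uint8))
for i in range(1,k):
    if st[i,4]>25:
        q=P[lab==i];r=cv2.minAreaRect(q[:,:2].astype(np.float32));d=np.array(r[0])-[525,-216];print(r,np.hypot(*d),np.degrees(np.arctan2(d[1],d[0])))
E
```

```text
[-5.07050495e-01  5.70030105e-01  1.82758701e+00 -1.21295019e-03
  7.43130745e-01  2.11246947e+00] [-0.29105543  0.71062735  0.01367759] [ 3.14132417e+00 -1.14705323e-03 -1.04783067e+00]
((479.6208801269531, -138.56683349609375), (38.7276725769043, 43.70039749145508), 29.74806785583496) 89.75054203331602 120.37211162910496
((566.3659057617188, -143.68850708007812), (44.35013198852539, 37.83240509033203), 61.50090789794922) 83.30720357685347 60.22821562722434
((598.205322265625, -216.4137725830078), (38.73844528198242, 42.33197784423828), 88.04021453857422) 73.2064916231099 -0.3238448993965575
((444.55767822265625, -217.06556701660156), (42.01771545410156, 38.56596374511719), 0.9061748385429382) 80.44937890373413 -179.24108453121508
((488.7426452636719, -276.6784973144531), (45.19306945800781, 39.11698913574219), 61.05905532836914) 70.68575393115667 -120.85967589444131
((567.5420532226562, -291.2375183105469), (39.15873336791992, 44.16726303100586), 30.690170288085938) 86.43211471397187 -60.51458927165534
```

Turned exactly one click: the load nest (r≈90) now sits at 120°. I release and rise.

Emit:
send_rows(series="0 0 0 0 0 0; 0 0 0 0 0 0; 0 0 0 0 0 0; 0 0 0 0 0 0", fingers=0.5)

```text
t: 19.58
eef_pos: [524.5, -215.6, 163.8]
tcp_rot: [3.141, 0.0, -1.048]
ft_force: [0.1, -0.4, 0.5]
opening: 0.482
grip_force: 0.0
```

Emit:
send_rows(series="0 0 -0.2 0 0 0; 0 0 -0.6 0 0 0; 0 0 -0.8 0 0 0; 0 0 -0.8 0 0 0; 0 0 0 0 0 0")

```text
t: 20.2
eef_pos: [525.3, -215.9, 312.1]
tcp_rot: [-3.138, -0.006, -1.048]
ft_force: [-0.4, -0.8, -0.3]
opening: 0.504
grip_force: 0.0
```

```bash
python3 - <<'E'
from h import *
b=grab('side','side7');print(env.state()['ft_force'])
P=cloud(b);C=b['color'].astype(int)
m=(np.hypot(P[...,0]-525,P[...,1]+216)<115)&(C[...,2]>C[...,0]+60)&(abs(P[...,2]-64)<3)
k,lab,st,ce=cv2.connectedComponentsWithStats(m.astype(np.uint8))
for i in range(1,k):
    if st[i,4]>25:
        q=P[lab==i];r=cv2.minAreaRect(q[:,:2].astype(np.float32));d=np.array(r[0])-[525,-216];print(np.hypot(*d),np.degrees(np.arctan2(d[1],d[0])))
B=cv2.resize(b['color'][205:335,205:385],None,fx=4,fy=4,interpolation=cv2.INTER_CUBIC)
cv2.imwrite('pics/B7.png',B[:,:,::-1])
E
```

```text
[-0.60362585  0.45652759  0.05978572]
88.91480044480379 120.61972339096663
83.71468488723131 60.39132661118427
73.03892702379092 -0.4730175099274958
80.62124680828674 -179.26728811210523
70.28977047291899 -120.34455688268203
86.65843768761802 -60.31863170585211
```

View pics/B7.png

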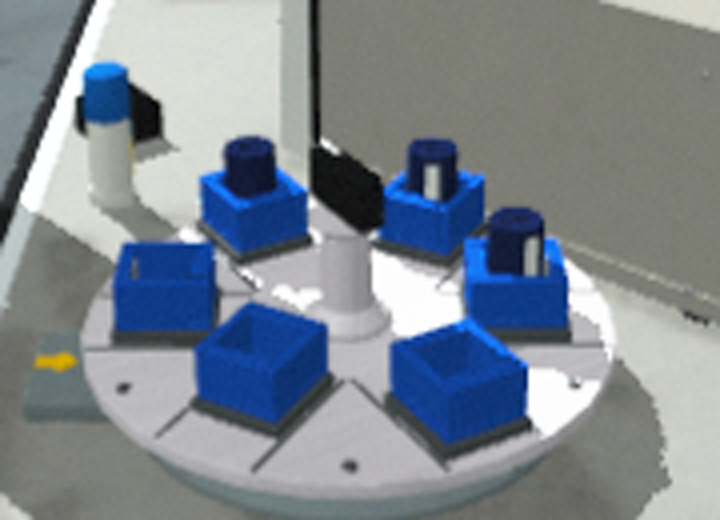

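The carousel has settled one click on. All three capacitors are upright in their nests at (250,165), (433,170) and (517,240), and the arm is clear.

```bash
python3 -c "
from cell import env
print(env.job_done())"
```

```text
the job is handed in; nothing more can be done
None
```

The capacitor is pressed home in the load nest and the carousel sits one click clockwise with all three capacitors seated; I handed the job in at about 20 s and got no verdict back.

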